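# Rack the stone seals in order from the paste jar

## Robot

A 7-joint arm with a two-finger parallel gripper is mounted at the origin on the work surface. World frame = base frame: x ahead of the robot, y to its left, z up, the work surface at z = 0. Lengths are in m, angles in rad, forces in N, time in s.
With the tool pointing down it reaches from about 0.4 to 0.85 m from the base axis. Payload 10.4 kg.
Tool frame: the origin (TCP) lies at the very end of the fingers, on their centre line; the grasp point (between the pads) lies 19 mm behind it (manip.grip_depth is the distance from the TCP to the grasp point, in m); z points along the fingers, y is the direction in which the jaws open and shut (so a half turn about z gives the same grasp; the last joint's range is limited). The gripper opens to 85 mm and grips with 20 to 120 N. Pads are 22 mm wide; open, the fingers measure 114 mm over their backs; the gripper's body (76 mm by 85 mm) begins 54 mm behind the grasp point. The pads swing forward as they close: fully open they stand 13 mm farther back than shut.
Start: joints at [-1.143, 0.332, -0.065, 1.46, 0.022, 1.35, -0.088], TCP at [0.272, 0.563, 0.231] pointing down, gripper open.
Joint ranges: [-2.6, 2.6], [-0.5, 2.12], [-1.47, 1.34], [0.16, 2.42], [-1.27, 4.41], [0.06, 2.06], [-2.6, 2.6]. Speed limits (rad/s): [2.22, 2.22, 2.79, 2.79, 3.14, 3.14, 3.14].

## Interface

Orientations are given as a unit quaternion [x, y, z, w].
In Python, from workcell import manip gives the robot as it stands.
- The arm moves only by the tool step_arm, never from a script. Its argument "motion" is a list of rows, each a list of 6 numbers: the shift along the tool's x, y, z in mm, then the turn, a rotation vector about the tool's x, y, z in degrees. A call has 1 to 20 rows; each row shifts and turns the pose as measured when the row begins, along the tool's axes as they then stand; what a row does not reach is not made up. A row lasts 1/8 s, in which the tool goes at most 62.5 mm and 10.7 degrees, less where a joint would pass 70% of its speed; a pose out of reach is approached as far as the arm can. A call with a gripper value outside its range is refused whole. "jaw" is the finger opening in mm, from 0 to 85.4, set as the call begins (left out, the last holds). The fingers move at their own pace and stop on an object; "force" is the grip in N (left out, the last holds). Time passes only in rows, so rows that do not move let the fingers close. It gives the time, the measured TCP pose, the force and the opening at its end, in the units of the state.
- manip.get_obs(): the state, without advancing time (a new reading comes with each control period).
- manip.camera(name): name is "side" or "top" or "wrist"; returns the picture (384x512x3 uint8, blue, green, red); there is no depth.
- manip.camera_info(name): a dict with "camera_matrix" (3x3 intrinsics, pixels), "R" (3x3) and "t" (3): a world point X has camera coordinates R X + t. Camera axes: x right, y down, z forward; pixel columns grow to the right and rows downward; lengths in m; the calibration is good to about 2 mm. The wrist camera is an equidistant fisheye: a pixel r from the principal point sees the ray r / f radians off the axis. A picture is of the moment at which its call begins: read the wrist's pose just before it. camera_info takes no time and is no camera call; for the wrist camera it gives the pose at the moment of the call.
- manip.hand_in(): hands the job in, once; it reports no verdict.
The state is a dict: "clock": time; "joint_pos": joint angles; "joint_velocities": joint speeds; "tau": joint torques, N m; "position": TCP position; "ee_rot": TCP orientation; "ft_force": force on the tool from outside, world axes, zero at the start; "torque": the same for the moment, N m; "grip_width": opening from 0.0 (shut) to 1.0 (fully open).
Only numpy, scipy, OpenCV 4.12 (cv2) and the standard library are available. Lean on these libraries where they do the work, as an engineer would, in place of code of your own. Each camera call takes 0.05 s, during which the arm holds its last target.

## Task

Move the four stone seals from the cells of the long dark tray into the pale rack, keeping their order: the seal that starts nearest the blue and white paste jar goes into the pocket next to the dark steel stud, the next one into the next pocket, and so on to the far end. Stand each seal upright on the floor of its pocket, setting it down gently rather than dropping it or knocking it over, and leave all four standing there.

Things in the scene. Friction and masses are not known exactly. Their poses are not given: they have to be found in the camera images.
- seal_square: loose cream stone seal standing upright in a cell, about 0.1 kg, plain; origin: centre of its underside (13 mm above the table, both in its cell and in a rack pocket), z up its length; square prism 26 x 26 mm, 60 mm high, flat top; sides along its x and y. It starts in cell1.
- seal_round: loose cream stone seal standing upright in a cell, about 0.1 kg, plain; origin: centre of its underside (13 mm above the table, both in its cell and in a rack pocket), z up its length; round, 28 mm in diameter, 66 mm high, straight to 56 mm, then a domed top. It starts in cell2.
- seal_oblong: loose cream stone seal standing upright in a cell, about 0.1 kg, plain; origin: centre of its underside (13 mm above the table, both in its cell and in a rack pocket), z up its length; oblong, 30 mm along its x and 20 mm along its y, 50 mm high with a smaller 16 x 20 mm block on top to 58 mm. It starts in cell3.
- seal_hex: loose cream stone seal standing upright in a cell, about 0.1 kg, plain; origin: centre of its underside (13 mm above the table, both in its cell and in a rack pocket), z up its length; six-sided, 28 mm across flats (two flats face its +y and -y), 56 mm high, with a small round button 18 mm wide on top to 62 mm. It starts in cell4.
- cell1: fixed square wooden cup, one of four identical ones in a row on the long dark tray; outside 54 x 54 mm, 22 mm high, inside 46 x 46 mm, floor 5 mm thick. Origin: centre of its underside (world z 8 mm); x along the row. Only its place in the row is shuffled; the square seal starts in it.
- cell2: fixed square wooden cup, one of four identical ones in a row on the long dark tray; outside 54 x 54 mm, 22 mm high, inside 46 x 46 mm, floor 5 mm thick. Origin: centre of its underside (world z 8 mm); x along the row. Only its place in the row is shuffled; the round seal starts in it.
- cell3: fixed square wooden cup, one of four identical ones in a row on the long dark tray; outside 54 x 54 mm, 22 mm high, inside 46 x 46 mm, floor 5 mm thick. Origin: centre of its underside (world z 8 mm); x along the row. Only its place in the row is shuffled; the oblong seal starts in it.
- cell4: fixed square wooden cup, one of four identical ones in a row on the long dark tray; outside 54 x 54 mm, 22 mm high, inside 46 x 46 mm, floor 5 mm thick. Origin: centre of its underside (world z 8 mm); x along the row. Only its place in the row is shuffled; the six-sided seal starts in it.
- paste_jar: fixed round blue and white lidded jar of seal paste, 50 mm wide, 43 mm high, standing at one end of the long dark tray (350 x 72 x 8 mm) in line with the four cells; which end varies (a small square brass water dropper stands at the other). Origin: centre of its underside. The cells' centres are 61, 119, 177 and 235 mm from it.
- rack: fixed pale wooden rack, x from -158 to 128 mm, 76 mm wide in y, 30 mm high, four square pockets 46 x 46 mm, 17 mm deep (floor 13 mm above the table). Origin: on its underside, under the middle of the row of pockets; pocket centres at x = -87, -29, 29, 87 mm, y = 0. Round dark steel stud (22 mm wide, 10 mm high) on its top at x = -140 mm. The tray and the rack may swap sides of the table.
Mind the look-alikes: they are no part of the job. What is shaped like the seal_square but purple is not meant. Leave any green look-alike of the seal_round alone.

How it is judged:
At the end, for the whole second after the job is handed in: Each seal is in the pocket whose number from the stud equals its start cell's number from the paste jar: foot within 15 mm of the pocket centre along and across the rack and under 5 mm above its floor, tilted less than 0.12 rad, released, at rest (under 0.02 m/s) (((horizontal distance between cell1 and paste_jar between 0 and 0.09 m and x of seal_square in the frame of rack between -0.102 and -0.072 m) or (horizontal distance between cell1 and paste_jar between 0.09 and 0.148 m and x of seal_square in the frame of rack between -0.044 and -0.014 m) or (horizontal distance between cell1 and paste_jar between 0.148 and 0.206 m and x of seal_square in the frame of rack between 0.014 and 0.044 m) or (horizontal distance between cell1 and paste_jar between 0.206 and 0.3 m and x of seal_square in the frame of rack between 0.072 and 0.102 m)) and y of seal_square in the frame of rack between -0.015 and 0.015 m and z of seal_square in the frame of rack between 0.008 and 0.018 m and angle between each of seal_square, seal_round, seal_oblong, seal_hex's own z axis and vertical below 0.12 rad and linear speed of each of seal_square, seal_round, seal_oblong, seal_hex below 0.02 m/s and contact force between each of seal_square, seal_round, seal_oblong, seal_hex and the fingers below 0.1 N and ((horizontal distance between cell2 and paste_jar between 0 and 0.09 m and x of seal_round in the frame of rack between -0.102 and -0.072 m) or (horizontal distance between cell2 and paste_jar between 0.09 and 0.148 m and x of seal_round in the frame of rack between -0.044 and -0.014 m) or (horizontal distance between cell2 and paste_jar between 0.148 and 0.206 m and x of seal_round in the frame of rack between 0.014 and 0.044 m) or (horizontal distance between cell2 and paste_jar between 0.206 and 0.3 m and x of seal_round in the frame of rack between 0.072 and 0.102 m)) and y of seal_round in the frame of rack between -0.015 and 0.015 m and z of seal_round in the frame of rack between 0.008 and 0.018 m and ((horizontal distance between cell3 and paste_jar between 0 and 0.09 m and x of seal_oblong in the frame of rack between -0.102 and -0.072 m) or (horizontal distance between cell3 and paste_jar between 0.09 and 0.148 m and x of seal_oblong in the frame of rack between -0.044 and -0.014 m) or (horizontal distance between cell3 and paste_jar between 0.148 and 0.206 m and x of seal_oblong in the frame of rack between 0.014 and 0.044 m) or (horizontal distance between cell3 and paste_jar between 0.206 and 0.3 m and x of seal_oblong in the frame of rack between 0.072 and 0.102 m)) and y of seal_oblong in the frame of rack between -0.015 and 0.015 m and z of seal_oblong in the frame of rack between 0.008 and 0.018 m and ((horizontal distance between cell4 and paste_jar between 0 and 0.09 m and x of seal_hex in the frame of rack between -0.102 and -0.072 m) or (horizontal distance between cell4 and paste_jar between 0.09 and 0.148 m and x of seal_hex in the frame of rack between -0.044 and -0.014 m) or (horizontal distance between cell4 and paste_jar between 0.148 and 0.206 m and x of seal_hex in the frame of rack between 0.014 and 0.044 m) or (horizontal distance between cell4 and paste_jar between 0.206 and 0.3 m and x of seal_hex in the frame of rack between 0.072 and 0.102 m)) and y of seal_hex in the frame of rack between -0.015 and 0.015 m and z of seal_hex in the frame of rack between 0.008 and 0.018 m); the robot touches nothing.
It fails at once if a seal is dropped (falls free, touching nothing, at over 0.5 m/s) ((linear speed of seal_square above 0.5 m/s and contact force between seal_square and anything else below 0.05 N) or (linear speed of seal_round above 0.5 m/s and contact force between seal_round and anything else below 0.05 N) or (linear speed of seal_oblong above 0.5 m/s and contact force between seal_oblong and anything else below 0.05 N) or (linear speed of seal_hex above 0.5 m/s and contact force between seal_hex and anything else below 0.05 N)).
It fails at once if a seal is knocked over (leans more than 0.7 rad) (angle between any of seal_square, seal_round, seal_oblong, seal_hex's own z axis and vertical above 0.7 rad).
It also fails if it takes over 120 s, if anything falls off the work surface, if the arm or the gripper's body presses on something with over 40 N, if the wrist force passes 120 N, or if a joint passes its speed limit or range.

## Working session

There is one attempt and no reset: what is moved stays moved. The work goes in short steps, Python scripts to look and compute and a tool call to move; the robot and the scene stay as the last step left them, time stands still between calls to the robot, and variables do not carry over. Pictures are saved under pics/ and viewed, and the job is handed in when it is done.

Besides the shell and the picture viewer there is one more tool, called after ">>>" as name([rows], argument=value, ...), one row to a line, values as JSON. step_arm: Moves the arm, as the interface text tells. Its arguments: {"type":"object","properties":{"motion":{"type":"array"},"jaw":{"type":"number"},"force":{"type":"number"}},"required":["motion"]}

```bash
ls; mkdir -p pics; python3 - <<'E'
from workcell import manip
import cv2
o=manip.get_obs(); print(o)
for n in ["top","side","wrist"]:
    i=manip.camera_info(n); print(n,i)
    cv2.imwrite(f"pics/{n}0.png",manip.camera(n))
E
```

```text
pics
{'clock': 0.0, 'joint_pos': array([-1.14259233,  0.3329089 , -0.06473178,  1.46093306,  0.02161751,
        1.34991956, -0.08847773]), 'joint_velocities': array([ 0.00089481,  0.00183863, -0.00171929,  0.00044718,  0.00112012,
       -0.00065855, -0.00121625]), 'tau': array([-5.55849620e-04, -6.25451517e+01,  4.89063410e-02, -3.91603518e+01,
        1.62366912e-02,  9.87934414e-03, -1.05173282e-05]), 'position': array([0.27213364, 0.56222174, 0.23049685]), 'ee_rot': array([ 2.23460630e-01,  9.74712678e-01, -7.25001103e-04, -1.27869767e-04]), 'ft_force': array([-0.3616933 , -0.00280715,  0.13693998]), 'torque': array([ 0.02601187, -0.00648285, -0.01704155]), 'grip_width': 0.999470622881427}
top {'camera_matrix': array([[371.99879062,   0.        , 260.05960469],
       [  0.        , 371.99879062, 185.52263107],
       [  0.        ,   0.        ,   1.        ]]), 'R': array([[ 0.01563888, -0.99983586, -0.00914744],
       [-0.9947225 , -0.01462979, -0.1015535 ],
       [ 0.10140301,  0.01068734, -0.99478802]]), 't': array([0.0389699 , 0.53603934, 0.72390285])}
side {'camera_matrix': array([[376.40586014,   0.        , 256.10683237],
       [  0.        , 376.40586014, 192.05301577],
       [  0.        ,   0.        ,   1.        ]]), 'R': array([[ 0.73773423, -0.67499418,  0.01144834],
       [-0.44336103, -0.49722008, -0.74579031],
       [ 0.50909646,  0.54511929, -0.66608239]]), 't': array([-0.39200819,  0.28326057,  0.58203149])}
wrist {'camera_matrix': array([[297.31863964,   0.        , 253.4439179 ],
       [  0.        , 297.31863964, 195.415595  ],
       [  0.        ,   0.        ,   1.        ]]), 'R': array([[ 0.43437458,  0.90073144, -0.00126396],
       [ 0.85477345, -0.41176818,  0.31592613],
       [ 0.28404414, -0.13831068, -0.94878295]]), 't': array([-0.62440009, -0.04203299,  0.37940533])}
```

View pics/top0.png

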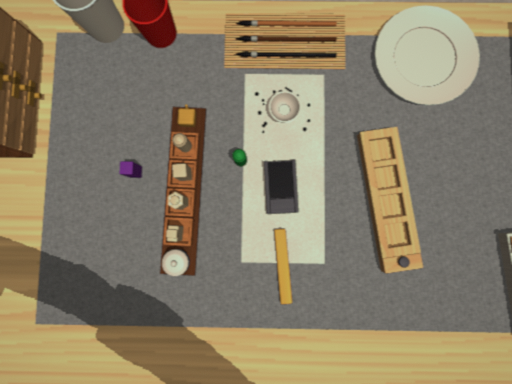

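View pics/side0.png

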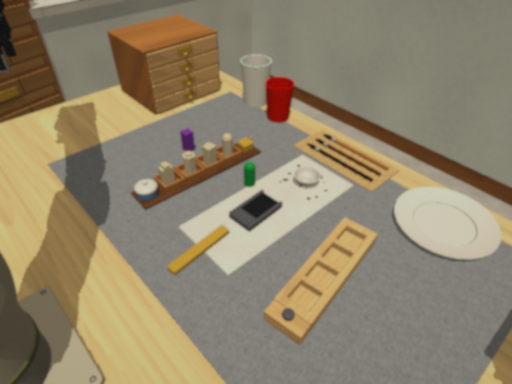

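View pics/wrist0.png

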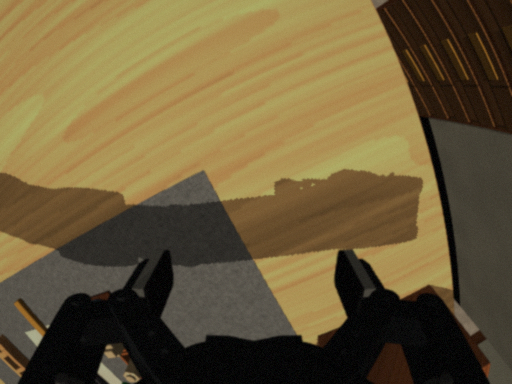

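Top view: the jar is at (175,263) and the row from it is oblong, hex, square, round. The rack stud is at (404,262). I'll zoom in and measure.

```bash
cat > h.py <<'E'
import numpy as np, cv2
from workcell import manip
def ray(info,px):
    K=info["camera_matrix"];R=info["R"];t=info["t"]
    p=np.asarray(px,float).reshape(-1,2)
    d=np.c_[(p[:,0]-K[0,2])/K[0,0],(p[:,1]-K[1,2])/K[1,1],np.ones(len(p))]
    return -R.T@t, d@R
def onz(info,px,z):
    c,d=ray(info,px); s=(z-c[2])/d[:,2]
    return (c+s[:,None]*d)
def proj(info,X):
    X=np.asarray(X,float).reshape(-1,3)
    q=(X@info["R"].T+info["t"])@info["camera_matrix"].T
    return q[:,:2]/q[:,2:]
E
python3 - <<'E'
import cv2
a=cv2.imread("pics/top0.png")
cv2.imwrite("pics/tz1.png",cv2.resize(a[95:285,110:250],None,fx=4,fy=3.1,interpolation=cv2.INTER_CUBIC) if 0 else cv2.resize(a[100:285,115:255],None,fx=3.2,fy=3.2,interpolation=cv2.INTER_CUBIC))
cv2.imwrite("pics/tz2.png",cv2.resize(a[115:285,345:435],None,fx=3.5,fy=3.5,interpolation=cv2.INTER_CUBIC))
b=cv2.imread("pics/side0.png")
cv2.imwrite("pics/sz1.png",cv2.resize(b[115:215,125:275],None,fx=5,fy=5,interpolation=cv2.INTER_CUBIC))
E
```

```text
(no output)
```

View pics/tz1.png

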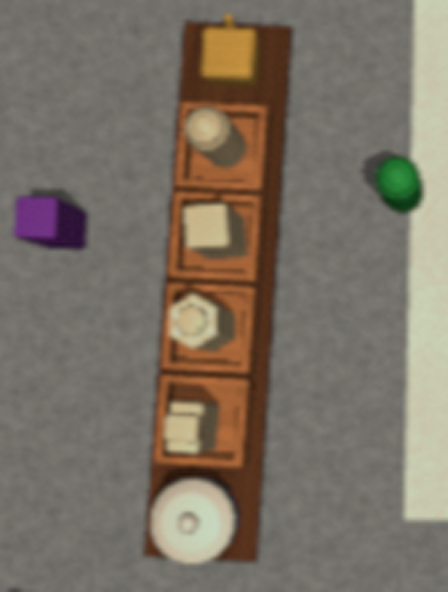

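View pics/tz2.png

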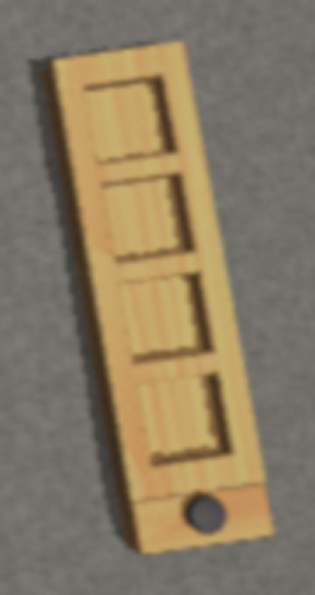

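View pics/sz1.png

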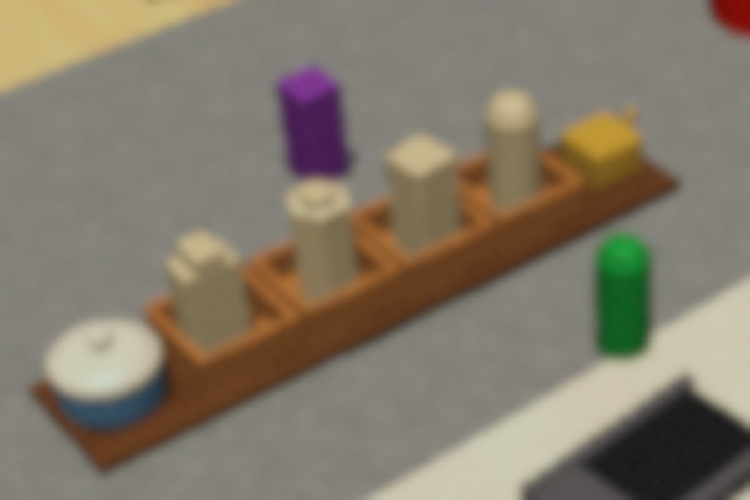

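```bash
python3 - <<'E'
from h import *
a=cv2.imread("pics/top0.png"); hsv=cv2.cvtColor(a,cv2.COLOR_BGR2HSV)
I=manip.camera_info("top")
z1=lambda p:(np.array(p)+.5)/3.2-.5+[115,100]
z2=lambda p:(np.array(p)+.5)/3.5-.5+[345,115]
# seals tops by mask
m=cv2.inRange(hsv,(15,20,120),(35,110,255)); m2=np.zeros_like(m); m2[130:250,160:200]=m[130:250,160:200]
n,l,s,c=cv2.connectedComponentsWithStats(m2)
for i in range(1,n):
    if s[i,4]>15: print("comp",s[i],c[i].round(1))
man={"oblong":((181,427),.071),"hex":((194,320),.075),"square":((206,226),.073),"round":((209,129),.069),"jar":((193,521),.030)}
for k,(p,z) in man.items(): print(k,(onz(I,z1(p),z)[0]*1e3).round(1))
# tray cell rims (top of wall 30mm): outer corners
print("tray corners",(onz(I,z1([(186,22),(292,27),(257,560),(147,555)]),.008)*1e3).round(1).tolist())
print("cells outer", (onz(I,z1([(183,102),(268,105),(242,467),(160,463)]),.030)*1e3).round(1).tolist())
print("rack", (onz(I,z2([(52,60),(184,42),(273,535),(139,553)]),.030)*1e3).round(1).tolist())
print("stud",(onz(I,z2((207,513)),.040)*1e3).round(1))
print("hexpts",(onz(I,z1([(169,322),(182,295),(206,293),(219,319),(206,346),(181,347)]),.069)*1e3).round(1).tolist())
print("sq",(onz(I,z1([(184,207),(225,203),(229,245),(187,248)]),.073)*1e3).round(1).tolist())
E
```

```text
comp [173 134  14  13 144] [179.3 139.8]
comp [172 164  15  14 188] [179.  170.3]
comp [168 192  15  17 206] [175. 200.]
comp [166 225  13  17 174] [171.8 233.3]
oblong [438.5 212.4  71. ]
hex [501.4 206.2  75. ]
square [557.7 201.7  73. ]
round [617.5 203.1  69. ]
jar [379.9 212.8  30. ]
tray corners [[703.2, 235.2, 8.0], [700.7, 164.7, 8.0], [353.9, 176.3, 8.0], [355.8, 246.3, 8.0]]
cells outer [[643.6, 229.4, 30.0], [642.4, 174.9, 30.0], [413.3, 183.6, 30.0], [415.0, 234.7, 30.0]]
rack [[648.2, -153.9, 30.0], [659.9, -230.7, 30.0], [378.2, -274.3, 30.0], [367.1, -199.2, 30.0]]
stud [[ 390.7 -234.    40. ]]
hexpts [[500.3, 222.5, 69.0], [516.5, 215.4, 69.0], [518.0, 201.1, 69.0], [502.5, 192.8, 69.0], [486.4, 199.9, 69.0], [485.6, 214.8, 69.0]]
sq [[569.0, 215.3, 73.0], [571.7, 190.9, 73.0], [546.5, 187.6, 73.0], [544.3, 212.5, 73.0]]
```

```bash
cat >> h.py <<'E'
from scipy.spatial.transform import Rotation as Rn
def state():
    o=manip.get_obs(); R=Rn.from_quat(o["ee_rot"]).as_matrix()
    return o,R
def goto(x,y,z,yaw):
    """print turn (deg, tool) to bring jaw axis to yaw with tool down; and shift (mm, tool axes after turn)"""
    o,R=state(); p=o["position"]*1e3
    best=None
    for k in (0,180):
        a=np.radians(yaw+k); yt=np.array([np.cos(a),np.sin(a),0]); zt=np.array([0,0,-1.]); xt=np.cross(yt,zt)
        T=np.c_[xt,yt,zt]; rv=np.degrees(Rn.from_matrix(R.T@T).as_rotvec())
        if best is None or np.linalg.norm(rv)<np.linalg.norm(best[0]): best=(rv,T)
    rv,T=best
    print("clk",round(o["clock"],2),"pos",p.round(1),"turn",rv.round(2),"shift after turn",(T.T@(np.array([x,y,z])-p)).round(1),"now-axes",(R.T@(np.array([x,y,z])-p)).round(1),"grip",round(o["grip_width"]*85.4,1),"F",o["ft_force"].round(1),"q7",o["joint_pos"][6].round(2))
E
python3 -c "
from h import *
goto(438,212,150,89)"
```

```text
clk 0.15 pos [272.2 562.3 230.7] turn [-6.000e-02 -1.000e-02 -2.483e+01] shift after turn [-171.9 -347.4   80.7] now-axes [-301.9 -243.    81. ] grip 85.2 F [-0.1 -0.6  0.3] q7 -0.09
```

>>> step_arm([
  [0,0,0,0,0,-8.3],
  [0,0,0,0,0,-8.3],
  [0,0,0,0,0,-8.2],
  [0,0,0,0,0,0],
  [-12,-25,4,0,0,0],
  [-12,-25,4,0,0,0],
  [-12,-25,4,0,0,0],
  [-12,-25,4,0,0,0],
  [-12,-25,4,0,0,0],
  [-12,-25,4,0,0,0],
  [-12,-25,4,0,0,0],
  [-12,-25,4,0,0,0],
  [-12,-25,4,0,0,0],
  [-12,-25,4,0,0,0],
  [-12,-25,4,0,0,0],
  [-12,-25,4,0,0,0],
  [-12,-25,4,0,0,0],
  [0,0,0,0,0,0],
], jaw=65, force=30)

```text
clock: 2.4
position: [0.4212, 0.2207, 0.175]
ee_rot: [0.031, 1.0, -0.002, -0.002]
ft_force: [-1.1, -0.3, 0.0]
grip_width: 0.761
```

```bash
python3 -c "
from h import *
goto(438,212,150,89)
I=manip.camera_info('wrist');np.save('wi.npy',I,allow_pickle=True)
cv2.imwrite('pics/w1.png',manip.camera('wrist'))
c=-I['R'].T@I['t'];print(c)
"
```

```text
clk 2.4 pos [421.2 220.7 175. ] turn [-0.18 -0.21 -2.58] shift after turn [-17.   -8.4  25. ] now-axes [-17.4  -7.5  25. ] grip 65.0 F [-1.1 -0.3  0. ] q7 0.93
[0.34097772 0.2260535  0.31716477]
```

View pics/w1.png

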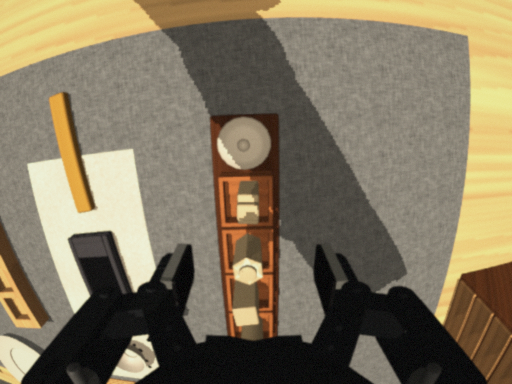

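```bash
cat >> h.py <<'E'
def wray(I,px):
    K=I["camera_matrix"]; p=np.asarray(px,float).reshape(-1,2)
    d=(p-[K[0,2],K[1,2]])/K[0,0]; r=np.linalg.norm(d,axis=1)+1e-9
    v=np.c_[d/r[:,None]*np.sin(r)[:,None],np.cos(r)]
    return -I["R"].T@I["t"], v@I["R"]
def wonz(I,px,z):
    c,d=wray(I,px); return (c+((z-c[2])/d[:,2])[:,None]*d)*1e3
E
python3 -c "
import cv2
a=cv2.imread('pics/w1.png');cv2.imwrite('pics/w1z.png',cv2.resize(a[165:345,200:300],None,fx=5,fy=3.3,interpolation=2) if 0 else cv2.resize(a[170:345,205:295],None,fx=3.4,fy=3.4,interpolation=2))"
```

```text
(no output)
```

View pics/w1z.png

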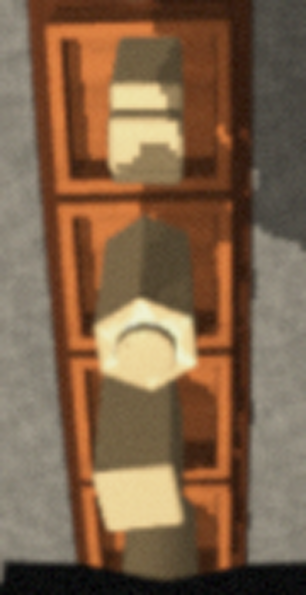

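```bash
python3 - <<'E'
from h import *
I=np.load('wi.npy',allow_pickle=True).item()
f=lambda p:(np.array(p)+.5)/3.4-.5+[205,170]
print("hex verts",wonz(I,f([(143,298),(195,322),(197,370),(152,392),(102,372),(95,325)]),.069).round(1).tolist())
print("button",wonz(I,f([(146,348)]),.075).round(1))
print("sq",wonz(I,f([(95,480),(177,465),(184,523),(107,532)]),.073).round(1).tolist())
print("oblong shelf edge low/high",wonz(I,f([(115,82),(181,82),(183,112),(110,112)]),.063).round(1).tolist())
print("oblong block far corners",wonz(I,f([(112,182),(183,182)]),.071).round(1).tolist())
print("jar",wonz(I,[(244,144)],.04).round(1).tolist())
a=cv2.imread("pics/top0.png")
cv2.imwrite("pics/tz3.png",cv2.resize(a[185:250,155:205],None,fx=9,fy=9,interpolation=cv2.INTER_CUBIC))
E
```

```text
hex verts [[484.3, 209.9, 69.0], [493.1, 224.1, 69.0], [509.8, 223.9, 69.0], [517.0, 210.2, 69.0], [509.0, 196.0, 69.0], [492.6, 195.5, 69.0]]
button [[497.3 210.   75. ]]
sq [[547.6, 190.5, 73.0], [542.7, 216.2, 73.0], [567.5, 217.1, 73.0], [570.4, 192.1, 73.0]]
oblong shelf edge low/high [[422.0, 206.7, 63.0], [423.0, 224.1, 63.0], [431.4, 224.1, 63.0], [430.3, 204.7, 63.0]]
oblong block far corners [[447.2, 204.3, 71.0], [448.3, 223.1, 71.0]]
jar [[380.7, 213.7, 40.0]]
```

View pics/tz3.png

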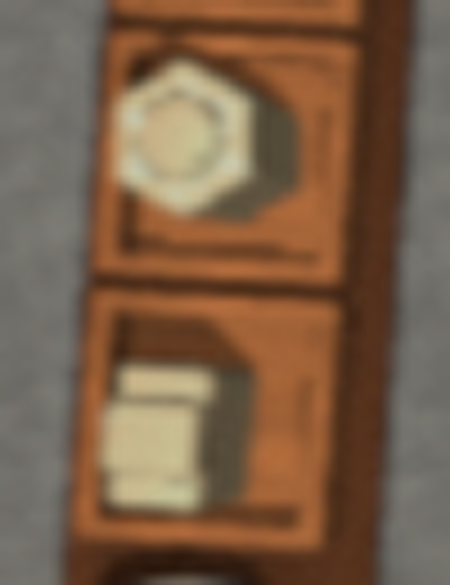

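```bash
python3 - <<'E'
from h import *
I=manip.camera_info("top")
f=lambda p:(np.array(p)+.5)/9-.5+[155,185]
print("obl",(onz(I,f((152,438)),.071)*1e3).round(1),"hex",(onz(I,f((178,135)),.075)*1e3).round(1),(onz(I,f((185,137)),.069)*1e3).round(1))
print("obl edges",(onz(I,f([(100,475),(107,403),(195,400),(203,470)]),.071)*1e3).round(1).tolist())
print("obl shelf",(onz(I,f([(118,367),(217,370),(200,510),(105,507)]),.063)*1e3).round(1).tolist())
print("hexv",(onz(I,f([(182,55),(255,95),(245,185),(185,217),(120,180),(125,92)]),.069)*1e3).round(1).tolist())
E
```

```text
obl [[438.3 212.   71. ]] hex [[501.5 208.   75. ]] [[501.5 208.   69. ]]
obl edges [[430.4, 222.5, 71.0], [445.4, 221.7, 71.0], [446.3, 203.3, 71.0], [431.8, 201.0, 71.0]]
obl shelf [[452.9, 221.7, 63.0], [452.6, 200.7, 63.0], [423.1, 203.2, 63.0], [423.4, 223.3, 63.0]]
hexv [[518.9, 209.3, 69.0], [510.6, 193.5, 69.0], [491.5, 194.9, 69.0], [484.6, 207.3, 69.0], [492.2, 221.4, 69.0], [510.8, 221.1, 69.0]]
```

>>> step_arm([
  [-6,-2.5,8,0,0,-1],
  [-6,-2.5,8,0,0,-0.5],
  [-5,-2,8,0,0,0],
  [0,0,20,0,0,0],
  [0,0,20,0,0,0],
  [0,0,15,0,0,0],
  [0,0,0,0,0,0],
])

```text
clock: 3.32
position: [0.4377, 0.216, 0.091]
ee_rot: [0.016, 1.0, -0.001, -0.002]
ft_force: [-0.4, 0.3, 0.1]
grip_width: 0.758
```

```bash
python3 -c "
from h import *
goto(438,213,36,88)"
```

```text
clk 3.33 pos [437.7 216.   91. ] turn [-0.17 -0.28  0.19] shift after turn [-0.4 -3.  55. ] now-axes [-0.7 -2.8 55. ] grip 64.7 F [-0.4  0.3  0.1] q7 1.01
```

>>> step_arm([
  [0,-3,14,0,0,0],
  [0,0,14,0,0,0],
  [0,0,14,0,0,0],
  [0,0,10,0,0,0],
  [0,0,3,0,0,0],
  [0,0,0,0,0,0],
])

```text
clock: 4.08
position: [0.4379, 0.213, 0.033]
ee_rot: [0.016, 1.0, -0.001, -0.002]
ft_force: [-0.1, 0.2, 0.2]
grip_width: 0.762
```

```bash
python3 -c "
from h import *
goto(438,213,36,88)"
```

```text
clk 4.08 pos [437.9 213.   33. ] turn [-0.13 -0.22  0.2 ] shift after turn [-0.1 -0.  -3. ] now-axes [-0.1 -0.  -3. ] grip 65.0 F [-0.1  0.2  0.2] q7 1.03
```

>>> step_arm([
  [0,0,-2,0,0,0],
])

```text
clock: 4.2
position: [0.4381, 0.2131, 0.0353]
ee_rot: [0.016, 1.0, -0.001, -0.002]
ft_force: [-0.5, 0.0, -0.3]
grip_width: 0.759
```

>>> step_arm([
  [0,0,0,0,0,0],
  [0,0,0,0,0,0],
  [0,0,0,0,0,0],
  [0,0,0,0,0,0],
  [0,0,0,0,0,0],
], jaw=5, force=30)

```text
clock: 4.82
position: [0.4387, 0.2135, 0.0363]
ee_rot: [0.016, 1.0, -0.0, -0.001]
ft_force: [-0.3, -0.7, -0.5]
grip_width: 0.23
```

```bash
python3 -c "
from h import *
goto(438,213,130,88)
a=manip.camera('wrist');cv2.imwrite('pics/w2.png',a)"
```

```text
clk 4.83 pos [438.7 213.5  36.3] turn [-0.05 -0.11  0.2 ] shift after turn [  0.7  -0.6 -93.7] now-axes [  0.9  -0.6 -93.7] grip 19.7 F [-0.3 -0.7 -0.5] q7 1.03
```

View pics/w2.png

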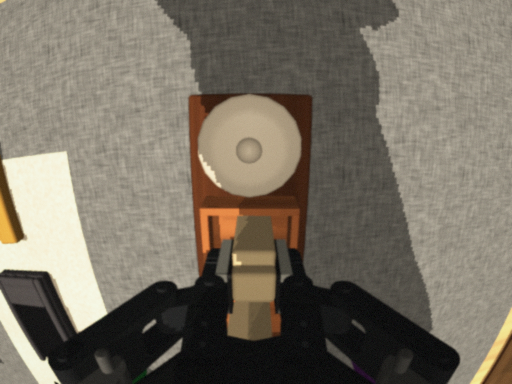

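The pads have closed on the oblong at 19.7 mm, between the two fingers at about (255,280). I'll lift it and carry it over.

>>> step_arm([
  [0,0,-8,0,0,0],
  [0,0,-15,0,0,0],
  [0,0,-20,0,0,0],
  [0,0,-20,0,0,0],
  [0,0,-20,0,0,0],
  [0,0,-15,0,0,0],
  [0,0,0,0,0,-4],
  [0,0,0,0,0,-4],
  [0,0,0,0,0,-3],
  [0,0,0,0,0,0],
])

```text
clock: 6.12
position: [0.4398, 0.2138, 0.1454]
ee_rot: [-0.083, 0.997, 0.001, 0.001]
ft_force: [1.1, -0.6, -0.3]
grip_width: 0.229
```

```bash
python3 -c "
from h import *
goto(442.2,-225.8,130,99)"
```

```text
clk 6.12 pos [439.8 213.8 145.4] turn [0.09 0.15 0.48] shift after turn [  66.4 -434.6   15.4] now-axes [  70.  -434.    14.6] grip 19.5 F [ 1.1 -0.6 -0.3] q7 1.2
```

>>> step_arm([
  [2,-12,0,0,0,0],
  [4,-24,0,0,0,0],
  [4,-24,0,0,0,0],
  [4,-24,0,0,0,0],
  [4,-24,0,0,0,0],
  [4,-24,0,0,0,0],
  [4,-24,0,0,0,0],
  [4,-24,0,0,0,0],
  [4,-24,0,0,0,0],
  [4,-24,0,0,0,0],
  [4,-24,0,0,0,0],
  [4,-24,0,0,0,0],
  [4,-24,0,0,0,0],
  [4,-24,0,0,0,0],
  [4,-24,0,0,0,0],
  [4,-24,0,0,0,0],
  [4,-24,0,0,0,0],
  [4,-24,0,0,0,0],
  [2,-12,0,0,0,0],
  [0,0,0,0,0,0],
])

```text
clock: 8.62
position: [0.4251, -0.2519, 0.1462]
ee_rot: [-0.067, 0.998, 0.002, 0.001]
ft_force: [-0.5, 0.8, -0.5]
grip_width: 0.226
```

```bash
python3 -c "
from h import *
goto(442.2,-225.8,90,99)
I=manip.camera_info('wrist');np.save('wi2.npy',I,allow_pickle=True)
cv2.imwrite('pics/w3.png',manip.camera('wrist'))"
```

```text
clk 8.62 pos [ 425.1 -251.9  146.2] turn [ 0.26  0.13 -1.36] shift after turn [-21.   23.1  56.2] now-axes [-20.3  23.3  56.4] grip 19.3 F [-0.5  0.8 -0.5] q7 2.22
```

View pics/w3.png

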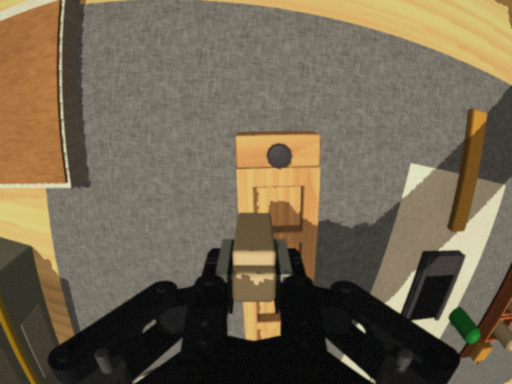

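```bash
python3 - <<'E'
from h import *
I=np.load('wi2.npy',allow_pickle=True).item()
print(wonz(I,[(280,155)],.04).round(1),wonz(I,[(236.5,132),(319.5,133)],.03).round(1).tolist(),wonz(I,[(253,186),(302,186)],.03).round(1).tolist())
o=np.array([528.1,-212.2]);u=np.array([.9877,.1564]);v=np.array([-.1564,.9877])
print("pred end",o-158*u+38*v,o-158*u-38*v,"p1 near",o-110*u+23*v,o-110*u-23*v)
E
```

```text
[[ 388.1 -233.8   40. ]] [[374.7, -273.1, 30.0], [365.0, -200.8, 30.0]] [[421.4, -252.3, 30.0], [415.3, -208.0, 30.0]]
pred end [ 366.1002 -199.3786] [ 377.9866 -274.4438] p1 near [ 415.8558 -206.6869] [ 423.0502 -252.1211]
```

Both views agree on the rack to within 2 mm. I'll align over pocket 1 and go down.

>>> step_arm([
  [-7,8,0,0,0,-1],
  [-7,8,0,0,0,-0.4],
  [-6,7,0,0,0,0],
  [0,0,0,0,0,0],
  [0,0,15,0,0,0],
  [0,0,15,0,0,0],
  [0,0,15,0,0,0],
  [0,0,0,0,0,0],
])

```text
clock: 9.68
position: [0.4425, -0.2202, 0.097]
ee_rot: [-0.082, 0.997, 0.003, 0.0]
ft_force: [-0.1, -0.2, -0.9]
grip_width: 0.233
```

```bash
python3 -c "
from h import *
goto(441.8,-225.8,37,99)"
```

```text
clk 9.68 pos [ 442.5 -220.2   97. ] turn [0.38 0.04 0.41] shift after turn [ 1.6 -5.4 60. ] now-axes [ 1.7 -5.8 60. ] grip 19.9 F [-0.1 -0.2 -0.9] q7 2.22
```

>>> step_arm([
  [2,-5.5,0,0.3,0,0.4],
  [0,0,0,0,0,0],
  [0,0,12,0,0,0],
  [0,0,12,0,0,0],
  [0,0,12,0,0,0],
  [0,0,8,0,0,0],
  [0,0,4,0,0,0],
  [0,0,0,0,0,0],
])

```text
clock: 10.68
position: [0.4416, -0.2267, 0.0457]
ee_rot: [-0.078, 0.997, 0.0, 0.0]
ft_force: [0.2, -0.5, -1.1]
grip_width: 0.225
```

```bash
python3 -c "
from h import *
goto(441.8,-225.8,37,99)"
```

```text
clk 10.68 pos [ 441.6 -226.7   45.7] turn [ 0.04  0.04 -0.04] shift after turn [-0.4  0.9  8.7] now-axes [-0.4  0.9  8.7] grip 19.3 F [ 0.2 -0.5 -1.1] q7 2.27
```

>>> step_arm([
  [0,0,4,0,0,0],
  [0,0,2.5,0,0,0],
  [0,0,1,0,0,0],
  [0,0,0,0,0,0],
])

```text
clock: 11.18
position: [0.4422, -0.2269, 0.0384]
ee_rot: [-0.078, 0.997, 0.0, 0.001]
ft_force: [0.4, 0.5, -0.3]
grip_width: 0.232
```

```bash
python3 -c "
from h import *
goto(441.8,-225.8,36.5,99)"
```

```text
clk 11.18 pos [ 442.2 -226.9   38.4] turn [ 0.01  0.12 -0.04] shift after turn [0.2 1.1 1.9] now-axes [0.2 1.1 1.9] grip 19.8 F [ 0.4  0.5 -0.3] q7 2.28
```

>>> step_arm([
  [0,0,1.5,0,0,0],
  [0,0,0.5,0,0,0],
  [0,0,0,0,0,0],
])

```text
clock: 11.55
position: [0.4425, -0.227, 0.0375]
ee_rot: [-0.078, 0.997, 0.0, 0.001]
ft_force: [-0.1, -1.1, -0.7]
grip_width: 0.231
```

>>> step_arm([
  [0,0,0,0,0,0],
  [0,0,0,0,0,0],
  [0,0,0,0,0,0],
  [0,0,0,0,0,0],
], jaw=55)

```text
clock: 12.05
position: [0.4428, -0.227, 0.0374]
ee_rot: [-0.078, 0.997, 0.0, 0.002]
ft_force: [-0.2, 0.6, -0.2]
grip_width: 0.641
```

```bash
python3 -c "
from h import *
goto(441.8,-225.8,130,99)
a=manip.camera('wrist');cv2.imwrite('pics/w4.png',a)"
```

```text
clk 12.05 pos [ 442.8 -227.    37.4] turn [ 0.02  0.19 -0.05] shift after turn [  0.8   1.4 -92.6] now-axes [  0.4   1.4 -92.6] grip 54.7 F [-0.2  0.6 -0.2] q7 2.28
```

View pics/w4.png

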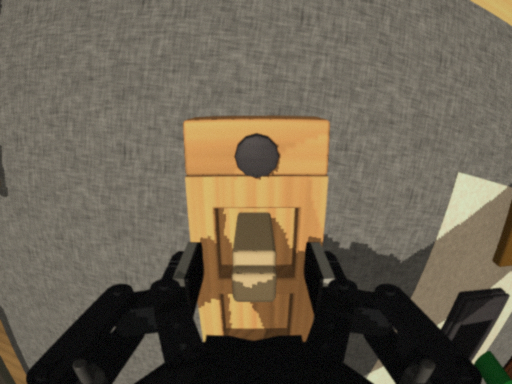

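The oblong is standing centred in pocket 1, at about (255,260). Hex next.

>>> step_arm([
  [0,0,-8,0,0,0],
  [0,0,-15,0,0,0],
  [0,0,-22,0,0,0],
  [0,0,-22,0,0,0],
  [0,0,-22,0,0,0],
  [0,0,-12,0,0,0],
  [0,0,0,0,0,5],
  [0,0,0,0,0,4],
  [0,0,0,0,0,0],
  [-1,12,0,0,0,0],
  [-3,24,0,0,0,0],
  [-3,24,0,0,0,0],
  [-3,24,0,0,0,0],
  [-3,24,0,0,0,0],
  [-3,24,0,0,0,0],
  [-3,24,0,0,0,0],
  [-3,24,0,0,0,0],
  [-3,24,0,0,0,0],
  [-3,24,0,0,0,0],
])

```text
clock: 14.48
position: [0.4692, 0.0131, 0.1482]
ee_rot: [-0.004, 1.0, 0.0, 0.003]
ft_force: [0.3, -0.6, -0.3]
grip_width: 0.646
```

```bash
python3 -c "
from h import *
goto(500.5,209,130,90)"
```

```text
clk 14.47 pos [469.2  13.1 148.2] turn [0.   0.34 0.51] shift after turn [-31.3 195.9  18.2] now-axes [-32.9 195.6  18.4] grip 55.2 F [ 0.3 -0.6 -0.3] q7 1.47
```

>>> step_arm([
  [-4,24,0,0,0,0.5],
  [-4,24,0,0,0,0],
  [-4,24,0,0,0,0],
  [-4,24,0,0,0,0],
  [-4,24,0,0,0,0],
  [-4,24,0,0,0,0],
  [-4,24,0,0,0,0],
  [-2,12,0,0,0,0],
  [0,0,0,0,0,0],
  [0,0,0,0,0,0],
], jaw=65)

```text
clock: 15.72
position: [0.4933, 0.2061, 0.1477]
ee_rot: [-0.009, 1.0, -0.001, 0.002]
ft_force: [0.3, 0.1, -0.4]
grip_width: 0.759
```

```bash
python3 -c "
from h import *
goto(500.5,209,95,90)
I=manip.camera_info('wrist');np.save('wi3.npy',I,allow_pickle=True)
a=manip.camera('wrist')
cv2.imwrite('pics/w5.png',a[130:384,130:390]);cv2.imwrite('pics/w5.png',cv2.resize(a[130:384,130:390],None,fx=2.3,fy=2.3,interpolation=2))"
```

```text
clk 15.72 pos [493.3 206.1 147.7] turn [-0.08  0.18  1.05] shift after turn [-7.2  2.9 52.7] now-axes [-7.1  2.9 52.7] grip 64.8 F [ 0.3  0.1 -0.4] q7 1.14
```

View pics/w5.png

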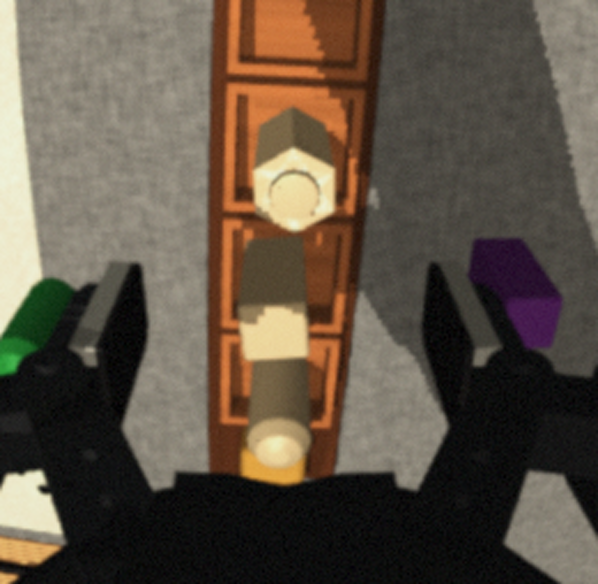

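```bash
python3 - <<'E'
from h import *
I=np.load('wi3.npy',allow_pickle=True).item()
f=lambda p:(np.array(p)+.5)/2.3-.5+130
print("hex",wonz(I,f((294,194)),.075).round(1),"verts",wonz(I,f([(289,147),(333,165),(335,210),(298,232),(258,211),(253,168)]),.069).round(1).tolist())
print("sq",wonz(I,f([(241,317),(305,308),(308,353),(247,360)]),.073).round(1).tolist())
print("round",wonz(I,f([(278,445)]),.072).round(1).tolist())
E
```

```text
hex [[499.2 209.2  75. ]] verts [[484.5, 207.2, 69.0], [490.7, 222.4, 69.0], [507.5, 223.9, 69.0], [516.3, 211.1, 69.0], [508.4, 196.8, 69.0], [492.4, 195.0, 69.0]]
sq [[550.1, 190.8, 73.0], [545.6, 214.4, 73.0], [566.1, 216.3, 73.0], [570.0, 192.9, 73.0]]
round [[616.1, 205.5, 72.0]]
```

>>> step_arm([
  [-3.5,2,5,0,0,-3],
  [-3.5,1.5,10,0,0,-2.5],
  [0,0,15,0,0,0],
  [0,0,15,0,0,0],
  [0,0,5,0,0,0],
  [0,0,0,0,0,0],
])

```text
clock: 16.52
position: [0.5005, 0.206, 0.0954]
ee_rot: [-0.055, 0.998, -0.001, 0.002]
ft_force: [-0.2, -0.1, -0.3]
grip_width: 0.76
```

```bash
python3 -c "
from h import *
goto(500,209.2,36,96)"
```

```text
clk 16.52 pos [500.5 206.   95.4] turn [-0.13  0.17  0.29] shift after turn [ 0.2  3.3 59.4] now-axes [ 0.3  3.4 59.4] grip 64.9 F [-0.2 -0.1 -0.3] q7 1.25
```

>>> step_arm([
  [0,3,14,0,0,0],
  [0,0,14,0,0,0],
  [0,0,14,0,0,0],
  [0,0,10,0,0,0],
  [0,0,4,0,0,0],
  [0,0,0,0,0,0],
  [0,0,0,0,0,0],
])

```text
clock: 17.4
position: [0.5005, 0.2093, 0.0358]
ee_rot: [-0.055, 0.998, -0.001, 0.002]
ft_force: [-0.5, 0.1, -0.1]
grip_width: 0.762
```

```bash
python3 -c "
from h import *
goto(500,209.2,36,96)"
```

```text
clk 17.4 pos [500.5 209.3  35.8] turn [-0.13  0.19  0.29] shift after turn [ 0.5 -0.1 -0.2] now-axes [ 0.5 -0.1 -0.2] grip 65.1 F [-0.5  0.1 -0.1] q7 1.26
```

Positioned. I'll close the jaws.

>>> step_arm([
  [0,0,0,0,0,0],
  [0,0,0,0,0,0],
  [0,0,0,0,0,0],
  [0,0,0,0,0,0],
  [0,0,0,0,0,0],
], jaw=10, force=30)

```text
clock: 18.02
position: [0.501, 0.2096, 0.0366]
ee_rot: [-0.055, 0.998, -0.001, 0.002]
ft_force: [0.7, -0.5, -0.3]
grip_width: 0.329
```

```bash
python3 -c "
from h import *
goto(500,209.2,36,96)
a=manip.camera('wrist');cv2.imwrite('pics/w6.png',a)"
```

```text
clk 18.02 pos [501.  209.6  36.6] turn [-0.08  0.27  0.29] shift after turn [ 1.  -0.3  0.6] now-axes [ 1.  -0.3  0.6] grip 28.1 F [ 0.7 -0.5 -0.3] q7 1.26
```

View pics/w6.png

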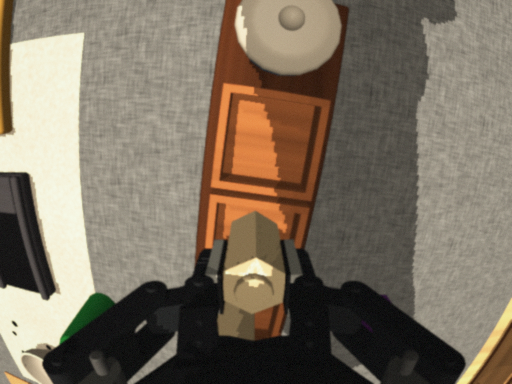

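>>> step_arm([
  [0,0,-8,0,0,0],
  [0,0,-15,0,0,0],
  [0,0,-20,0,0,0],
  [0,0,-20,0,0,0],
  [0,0,-20,0,0,0],
  [0,0,-15,0,0,0],
  [0,0,0,0,0,-3],
  [0,0,0,0,0,0],
])

```text
clock: 19.08
position: [0.5013, 0.2098, 0.1444]
ee_rot: [-0.081, 0.997, 0.0, 0.004]
ft_force: [-0.3, 0.2, -0.5]
grip_width: 0.331
```

```bash
python3 -c "
from h import *
goto(499.2,-216.7,130,99)"
```

```text
clk 19.07 pos [501.3 209.8 144.4] turn [-0.01  0.49  0.3 ] shift after turn [  68.8 -420.9   14.4] now-axes [  71.1 -420.6   13.9] grip 28.3 F [-0.3  0.2 -0.5] q7 1.29
```

>>> step_arm([
  [2,-12,0,0,0.4,0],
  [4,-24,0,0,0,0],
  [4,-24,0,0,0,0],
  [4,-24,0,0,0,0],
  [4,-24,0,0,0,0],
  [4,-24,0,0,0,0],
  [4,-24,0,0,0,0],
  [4,-24,0,0,0,0],
  [4,-24,0,0,0,0],
  [4,-24,0,0,0,0],
  [4,-24,0,0,0,0],
  [4,-24,0,0,0,0],
  [4,-24,0,0,0,0],
  [4,-24,0,0,0,0],
  [4,-24,0,0,0,0],
  [4,-24,0,0,0,0],
  [2,-15,0,0,0,0],
  [0,0,0,0,0,0],
  [0,0,0,0,0,0],
])

```text
clock: 21.45
position: [0.4875, -0.2093, 0.1427]
ee_rot: [-0.067, 0.998, -0.0, -0.006]
ft_force: [0.1, 0.4, -1.1]
grip_width: 0.328
```

```bash
python3 -c "
from h import *
goto(499.2,-216.7,90,99)"
```

```text
clk 21.45 pos [ 487.5 -209.3  142.7] turn [ 0.03 -0.73 -1.27] shift after turn [-10.4  -9.2  52.7] now-axes [-11.3  -8.9  52.6] grip 28.0 F [ 0.1  0.4 -1.1] q7 2.12
```

>>> step_arm([
  [-5,-4.5,0,0,-0.7,-1.3],
  [-5,-4.5,0,0,0,0],
  [0,0,0,0,0,0],
  [0,0,15,0,0,0],
  [0,0,15,0,0,0],
  [0,0,15,0,0,0],
  [0,0,0,0,0,0],
])

```text
clock: 22.32
position: [0.4992, -0.2144, 0.0931]
ee_rot: [-0.081, 0.997, 0.001, -0.001]
ft_force: [0.6, -0.6, -0.1]
grip_width: 0.33
```

```bash
python3 -c "
from h import *
goto(498.9,-216.7,37,99)"
```

```text
clk 22.32 pos [ 499.2 -214.4   93.1] turn [ 0.12 -0.09  0.31] shift after turn [ 0.7 -2.2 56.1] now-axes [ 0.6 -2.3 56.1] grip 28.2 F [ 0.6 -0.6 -0.1] q7 2.2
```

>>> step_arm([
  [0.5,-2.2,0,0,0,0.3],
  [0,0,0,0,0,0],
  [0,0,12,0,0,0],
  [0,0,12,0,0,0],
  [0,0,12,0,0,0],
  [0,0,8,0,0,0],
  [0,0,3,0,0,0],
  [0,0,0,0,0,0],
  [0,0,2,0,0,0],
  [0,0,0,0,0,0],
])

```text
clock: 23.58
position: [0.4997, -0.2171, 0.0414]
ee_rot: [-0.078, 0.997, 0.001, -0.0]
ft_force: [0.1, 0.4, -0.2]
grip_width: 0.33
```

```bash
python3 -c "
from h import *
goto(498.9,-216.7,37,99)"
```

```text
clk 23.57 pos [ 499.7 -217.1   41.4] turn [ 0.09 -0.01 -0.01] shift after turn [0.7 0.5 4.4] now-axes [0.7 0.5 4.4] grip 28.2 F [ 0.1  0.4 -0.2] q7 2.23
```

>>> step_arm([
  [0,0,3,0,0,0],
  [0,0,1,0,0,0],
  [0,0,0.5,0,0,0],
  [0,0,0,0,0,0],
])

```text
clock: 24.08
position: [0.5, -0.2172, 0.0377]
ee_rot: [-0.078, 0.997, 0.001, 0.0]
ft_force: [-0.2, -0.6, -1.3]
grip_width: 0.327
```

>>> step_arm([
  [0,0,1,0,0,0],
  [0,0,0.3,0,0,0],
  [0,0,0,0,0,0],
])

```text
clock: 24.45
position: [0.5001, -0.2172, 0.0377]
ee_rot: [-0.078, 0.997, 0.001, 0.001]
ft_force: [0.2, 0.3, -0.4]
grip_width: 0.326
```

>>> step_arm([
  [0,0,0,0,0,0],
  [0,0,0,0,0,0],
  [0,0,0,0,0,0],
  [0,0,0,0,0,0],
], jaw=60)

```text
clock: 24.95
position: [0.5004, -0.2172, 0.0374]
ee_rot: [-0.078, 0.997, 0.001, 0.001]
ft_force: [0.1, -0.2, 0.5]
grip_width: 0.699
```

```bash
python3 -c "
from h import *
goto(498.9,-216.7,37,99)
a=manip.camera('wrist');cv2.imwrite('pics/w7.png',a)"
```

```text
clk 24.95 pos [ 500.4 -217.2   37.4] turn [ 0.11  0.09 -0.02] shift after turn [1.4 0.8 0.4] now-axes [1.4 0.8 0.4] grip 59.7 F [ 0.1 -0.2  0.5] q7 2.24
```

View pics/w7.png

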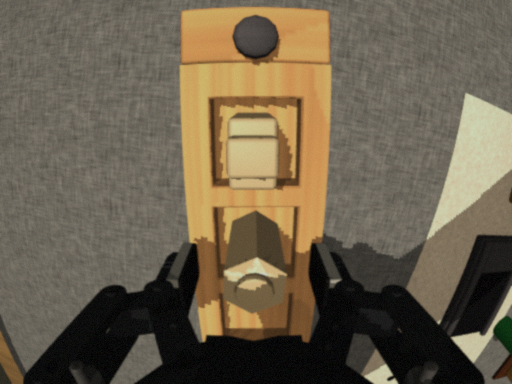

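Oblong and hex are both upright in pockets 1 and 2. Square next.

>>> step_arm([
  [0,0,-8,0,0,0],
  [0,0,-15,0,0,0],
  [0,0,-22,0,0,0],
  [0,0,-22,0,0,0],
  [0,0,-22,0,0,0],
  [0,0,-12,0,0,0],
  [0,0,0,0,0,0],
  [-3,12,0,0,0,0],
  [-7,24,0,0,0,0],
  [-7,24,0,0,0,0],
  [-7,24,0,0,0,0],
  [-7,24,0,0,0,0],
  [-7,24,0,0,0,0],
  [-7,24,0,0,0,0],
  [-7,24,0,0,0,0],
  [-7,24,0,0,0,0],
  [-7,24,0,0,0,0],
  [-7,24,0,0,0,0],
])

```text
clock: 27.25
position: [0.5275, 0.0586, 0.1374]
ee_rot: [-0.079, 0.997, 0.001, -0.006]
ft_force: [0.2, 0.1, 0.5]
grip_width: 0.706
```

```bash
python3 -c "
from h import *
goto(558,203.6,130,96)"
```

```text
clk 27.25 pos [527.5  58.6 137.4] turn [ 0.15 -0.64  3.09] shift after turn [-45.5 141.1   7.4] now-axes [-53.1 138.4   7.3] grip 60.3 F [0.2 0.1 0.5] q7 1.6
```

>>> step_arm([
  [-8,24,0,0,-0.3,0],
  [-8,24,0,0,-0.3,0],
  [-8,24,0,0,0,0],
  [-8,24,0,0,0,0],
  [-8,20,0,0,0,0],
  [-4,10,0,0,0,0],
  [0,0,0,0,0,0],
  [0,0,0,0,0,0],
])

```text
clock: 28.25
position: [0.5457, 0.1996, 0.1312]
ee_rot: [-0.082, 0.997, 0.0, -0.005]
ft_force: [0.4, -0.3, -0.7]
grip_width: 0.704
```

```bash
python3 -c "
from h import *
goto(558,203.6,100,96)
I=manip.camera_info('wrist');np.save('wi4.npy',I,allow_pickle=True)
a=manip.camera('wrist')
cv2.imwrite('pics/w8.png',cv2.resize(a[130:384,130:390],None,fx=2.3,fy=2.3,interpolation=2))"
```

```text
clk 28.25 pos [545.7 199.6 131.2] turn [ 0.05 -0.61  3.42] shift after turn [-12.6   2.7  31.2] now-axes [-13.1   1.9  31.1] grip 60.1 F [ 0.4 -0.3 -0.7] q7 1.38
```

View pics/w8.png

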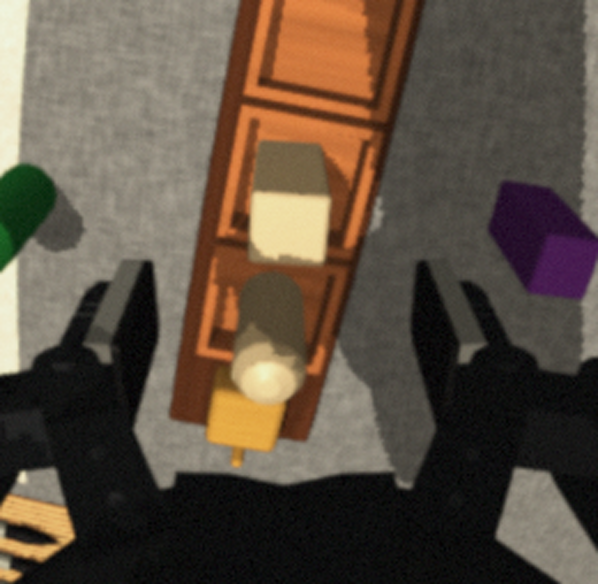

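```bash
python3 - <<'E'
from h import *
I=np.load('wi4.npy',allow_pickle=True).item()
f=lambda p:(np.array(p)+.5)/2.3-.5+130
q=wonz(I,f([(250,191),(329,196),(325,264),(249,259)]),.073);print("sq",q.round(1).tolist(),q.mean(0))
print("round",wonz(I,f([(269,378)]),.072).round(1).tolist())
E
```

```text
sq [[545.8, 188.6, 73.0], [543.4, 213.5, 73.0], [567.3, 216.7, 73.0], [569.6, 191.8, 73.0]] [556.5547387  202.64606637  73.        ]
round [[617.4, 205.9, 72.0]]
```

>>> step_arm([
  [-5.5,1,5,0,-0.6,3],
  [-5.5,1,10,0,0,0],
  [0,0,12,0,0,0],
  [0,0,5,0,0,0],
  [0,0,0,0,0,0],
])

```text
clock: 28.92
position: [0.5567, 0.2003, 0.0973]
ee_rot: [-0.055, 0.999, 0.0, -0.0]
ft_force: [1.0, 0.5, -0.2]
grip_width: 0.7
```

```bash
python3 -c "
from h import *
goto(557,203,36,96.5)"
```

```text
clk 28.93 pos [556.7 200.3  97.3] turn [ 0.01 -0.05 -0.22] shift after turn [-0.6  2.7 61.3] now-axes [-0.7  2.7 61.3] grip 59.8 F [ 1.   0.5 -0.2] q7 1.34
```

>>> step_arm([
  [-0.5,2.7,10,0,0,0],
  [0,0,14,0,0,0],
  [0,0,14,0,0,0],
  [0,0,14,0,0,0],
  [0,0,6,0,0,0],
  [0,0,0,0,0,0],
  [0,0,0,0,0,0],
])

```text
clock: 29.8
position: [0.5566, 0.2032, 0.0349]
ee_rot: [-0.055, 0.998, 0.0, -0.001]
ft_force: [0.9, -0.0, -0.1]
grip_width: 0.701
```

```bash
python3 -c "
from h import *
goto(557,203,36,96.5)"
```

```text
clk 29.8 pos [556.6 203.2  34.9] turn [ 0.01 -0.08 -0.19] shift after turn [-0.3 -0.2 -1.1] now-axes [-0.3 -0.2 -1.1] grip 59.9 F [ 0.9 -0.  -0.1] q7 1.35
```

>>> step_arm([
  [0,0,-1,0,0,0],
  [0,0,0,0,0,0],
  [0,0,0,0,0,0],
  [0,0,0,0,0,0],
  [0,0,0,0,0,0],
  [0,0,0,0,0,0],
], jaw=10, force=30)

```text
clock: 30.55
position: [0.5571, 0.2034, 0.0369]
ee_rot: [-0.055, 0.998, 0.0, -0.0]
ft_force: [1.0, -0.3, -0.8]
grip_width: 0.301
```

```bash
python3 -c "
from h import *
goto(557,203,36,96.5)
a=manip.camera('wrist');cv2.imwrite('pics/w9.png',a)"
```

```text
clk 30.55 pos [557.1 203.4  36.9] turn [ 0.04 -0.   -0.19] shift after turn [ 0.1 -0.4  0.9] now-axes [ 0.1 -0.4  0.9] grip 25.7 F [ 1.  -0.3 -0.8] q7 1.35
```

View pics/w9.png

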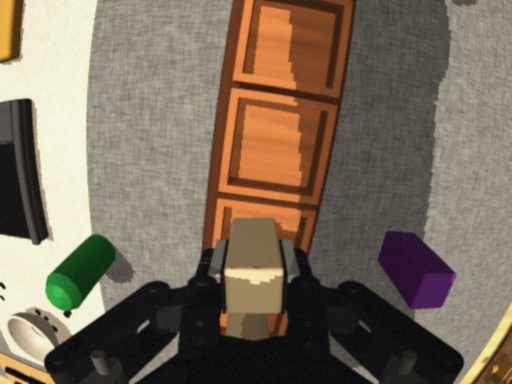

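The square is gripped at 25.7 mm. I'll lift it.

>>> step_arm([
  [0,0,-8,0,0,0],
  [0,0,-15,0,0,0],
  [0,0,-20,0,0,0],
  [0,0,-20,0,0,0],
  [0,0,-20,0,0,0],
  [0,0,-15,0,0,0],
  [0,0,0,0,0,-3],
  [0,0,0,0,0,0],
])

```text
clock: 31.6
position: [0.558, 0.2034, 0.1448]
ee_rot: [-0.081, 0.997, 0.001, 0.002]
ft_force: [-0.3, 0.3, -2.1]
grip_width: 0.299
```

```bash
python3 -c "
from h import *
goto(556.4,-207.7,130,99)"
```

```text
clk 31.6 pos [558.  203.4 144.8] turn [0.12 0.24 0.32] shift after turn [  65.9 -405.8   14.8] now-axes [  68.2 -405.5   13.7] grip 25.5 F [-0.3  0.3 -2.1] q7 1.38
```

>>> step_arm([
  [2,-12,0,0,0.2,0.3],
  [3.5,-24,0,0,0,0],
  [3.5,-24,0,0,0,0],
  [3.5,-24,0,0,0,0],
  [3.5,-24,0,0,0,0],
  [3.5,-24,0,0,0,0],
  [3.5,-24,0,0,0,0],
  [3.5,-24,0,0,0,0],
  [3.5,-24,0,0,0,0],
  [3.5,-24,0,0,0,0],
  [3.5,-24,0,0,0,0],
  [3.5,-24,0,0,0,0],
  [3.5,-24,0,0,0,0],
  [3.5,-24,0,0,0,0],
  [3.5,-24,0,0,0,0],
  [3,-20,0,0,0,0],
  [2,-12,0,0,0,0],
  [0,0,0,0,0,0],
  [0,0,0,0,0,0],
])

```text
clock: 33.98
position: [0.5486, -0.2088, 0.1423]
ee_rot: [-0.063, 0.998, -0.0, -0.006]
ft_force: [-1.0, 0.8, -1.4]
grip_width: 0.3
```

```bash
python3 -c "
from h import *
goto(556.4,-207.7,90,99)"
```

```text
clk 33.98 pos [ 548.6 -208.8  142.3] turn [ 0.02 -0.67 -1.82] shift after turn [-7.9 -0.1 52.3] now-axes [-8.5  0.1 52.2] grip 25.6 F [-1.   0.8 -1.4] q7 2.11
```

>>> step_arm([
  [-4,0,0,0,-0.7,-1.8],
  [-4,0,0,0,0,0],
  [0,0,0,0,0,0],
  [0,0,15,0,0,0],
  [0,0,15,0,0,0],
  [0,0,15,0,0,0],
  [0,0,0,0,0,0],
])

```text
clock: 34.85
position: [0.5568, -0.2048, 0.0927]
ee_rot: [-0.081, 0.997, 0.001, -0.0]
ft_force: [0.4, 0.7, -1.8]
grip_width: 0.3
```

```bash
python3 -c "
from h import *
goto(556.4,-207.7,37,99)"
```

```text
clk 34.85 pos [ 556.8 -204.8   92.7] turn [ 0.11 -0.03  0.29] shift after turn [ 0.9 -2.8 55.7] now-axes [ 0.9 -2.9 55.7] grip 25.6 F [ 0.4  0.7 -1.8] q7 2.16
```

>>> step_arm([
  [0.8,-2.8,0,0,0,0.3],
  [0,0,0,0,0,0],
  [0,0,12,0,0,0],
  [0,0,12,0,0,0],
  [0,0,12,0,0,0],
  [0,0,8,0,0,0],
  [0,0,3,0,0,0],
  [0,0,0,0,0,0],
  [0,0,3,0,0,0],
  [0,0,2,0,0,0],
  [0,0,0,0,0,0],
])

```text
clock: 36.22
position: [0.5573, -0.2082, 0.0381]
ee_rot: [-0.078, 0.997, 0.001, 0.001]
ft_force: [0.5, -0.2, -1.2]
grip_width: 0.299
```

```bash
python3 -c "
from h import *
goto(556.4,-207.7,37,99)"
```

```text
clk 36.23 pos [ 557.3 -208.2   38.1] turn [ 0.07  0.07 -0.05] shift after turn [0.8 0.6 1.1] now-axes [0.8 0.6 1.1] grip 25.5 F [ 0.5 -0.2 -1.2] q7 2.19
```

>>> step_arm([
  [0,0,1,0,0,0],
  [0,0,0.5,0,0,0],
  [0,0,0,0,0,0],
])

```text
clock: 36.6
position: [0.5575, -0.2083, 0.038]
ee_rot: [-0.078, 0.997, 0.001, 0.001]
ft_force: [-0.2, 1.2, -1.7]
grip_width: 0.305
```

>>> step_arm([
  [0,0,0,0,0,0],
  [0,0,0,0,0,0],
  [0,0,0,0,0,0],
  [0,0,0,0,0,0],
], jaw=60)

```text
clock: 37.1
position: [0.558, -0.2084, 0.0381]
ee_rot: [-0.078, 0.997, 0.001, 0.001]
ft_force: [0.2, -0.4, -0.3]
grip_width: 0.703
```

```bash
python3 -c "
from h import *
goto(617,204.5,130,96)
a=manip.camera('wrist');cv2.imwrite('pics/w10.png',a)"
```

```text
clk 37.1 pos [ 558.  -208.4   38.1] turn [0.06 0.16 2.95] shift after turn [-101.9  404.5  -91.9] now-axes [-122.8  398.8  -91.2] grip 60.1 F [ 0.2 -0.4 -0.3] q7 2.19
```

View pics/w10.png

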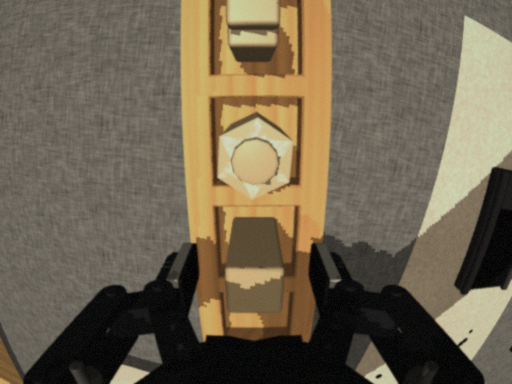

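The square is standing in pocket 3, with hex and oblong undisturbed. Round next.

>>> step_arm([
  [0,0,-8,0,0,0],
  [0,0,-15,0,0,0],
  [0,0,-22,0,0,0],
  [0,0,-22,0,0,0],
  [0,0,-22,0,0,0],
  [0,0,-14,0,0,0],
  [0,0,0,0,0,0],
  [-4,12,0,0,0,0],
  [-8,24,0,0,0,0],
  [-8,24,0,0,0,0],
  [-8,24,0,0,0,0],
  [-8,24,0,0,0,0],
  [-8,24,0,0,0,0],
  [-8,24,0,0,0,0],
  [-8,24,0,0,0,0],
  [-8,24,0,0,0,0],
  [-8,24,0,0,0,0],
  [-8,24,0,0,0,0],
])

```text
clock: 39.4
position: [0.5971, 0.0705, 0.1393]
ee_rot: [-0.079, 0.997, 0.001, -0.005]
ft_force: [0.6, -0.4, -0.6]
grip_width: 0.702
```

```bash
python3 -c "
from h import *
goto(617,204.5,130,96)"
```

```text
clk 39.4 pos [597.1  70.5 139.3] turn [ 0.17 -0.58  3.11] shift after turn [-33.8 131.2   9.3] now-axes [-41.  129.1   9.3] grip 60.0 F [ 0.6 -0.4 -0.6] q7 1.64
```

>>> step_arm([
  [-8,24,0,0,-0.3,0],
  [-8,24,0,0,-0.3,0],
  [-8,24,0,0,0,0],
  [-8,24,0,0,0,0],
  [-5,16,0,0,0,0],
  [-3,7,0,0,0,0],
  [0,0,0,0,0,0],
  [0,0,0,0,0,0],
])

```text
clock: 40.4
position: [0.6125, 0.2047, 0.1324]
ee_rot: [-0.082, 0.997, 0.001, -0.005]
ft_force: [0.1, -0.4, 0.1]
grip_width: 0.706
```

```bash
python3 -c "
from h import *
goto(617,204.5,100,96)
I=manip.camera_info('wrist');np.save('wi5.npy',I,allow_pickle=True)
a=manip.camera('wrist')
cv2.imwrite('pics/w11.png',cv2.resize(a[130:384,130:390],None,fx=2.3,fy=2.3,interpolation=2))"
```

```text
clk 40.4 pos [612.5 204.7 132.4] turn [ 0.14 -0.59  3.45] shift after turn [-4.5 -0.7 32.4] now-axes [-4.8 -1.  32.4] grip 60.3 F [ 0.1 -0.4  0.1] q7 1.44
```

View pics/w11.png

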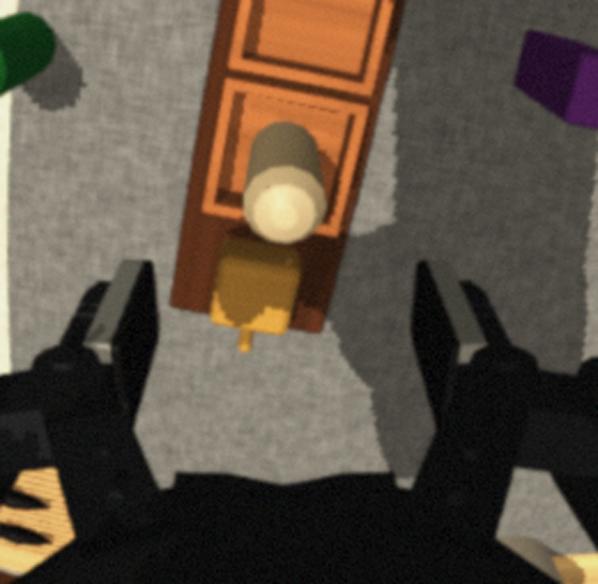

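```bash
python3 - <<'E'
from h import *
I=np.load('wi5.npy',allow_pickle=True).item()
f=lambda p:(np.array(p)+.5)/2.3-.5+130
print("round",wonz(I,f([(285,204),(283,210)]),.071).round(1).tolist())
E
```

```text
round [[616.4, 205.6, 71.0], [618.5, 205.3, 71.0]]
```

>>> step_arm([
  [-2.5,0,5,0,-0.6,3],
  [-2,0,10,0,0,0],
  [0,0,12,0,0,0],
  [0,0,6,0,0,0],
  [0,0,0,0,0,0],
])

```text
clock: 41.08
position: [0.6172, 0.2025, 0.0974]
ee_rot: [-0.055, 0.998, 0.001, -0.0]
ft_force: [-0.0, 0.6, 0.6]
grip_width: 0.705
```

```bash
python3 -c "
from h import *
goto(617,205,37,96)"
```

```text
clk 41.08 pos [617.2 202.5  97.4] turn [ 0.1  -0.03  0.32] shift after turn [-0.1  2.5 60.4] now-axes [-0.1  2.4 60.4] grip 60.2 F [-0.   0.6  0.6] q7 1.4
```

>>> step_arm([
  [0,2.5,10,0,0,0],
  [0,0,14,0,0,0],
  [0,0,14,0,0,0],
  [0,0,13,0,0,0],
  [0,0,5,0,0,0],
  [0,0,0,0,0,0],
  [0,0,0,0,0,0],
])

```text
clock: 41.95
position: [0.6168, 0.2054, 0.0373]
ee_rot: [-0.055, 0.998, 0.001, -0.0]
ft_force: [-0.2, 0.4, 0.8]
grip_width: 0.704
```

```bash
python3 -c "
from h import *
goto(617,205,37,96)"
```

```text
clk 41.95 pos [616.8 205.4  37.3] turn [ 0.09 -0.04  0.36] shift after turn [-0.2 -0.4  0.3] now-axes [-0.2 -0.4  0.3] grip 60.1 F [-0.2  0.4  0.8] q7 1.42
```

>>> step_arm([
  [0,0,0,0,0,0],
  [0,0,0,0,0,0],
  [0,0,0,0,0,0],
  [0,0,0,0,0,0],
  [0,0,0,0,0,0],
  [0,0,0,0,0,0],
], jaw=10, force=30)

```text
clock: 42.7
position: [0.6172, 0.2056, 0.0382]
ee_rot: [-0.055, 0.998, 0.001, 0.0]
ft_force: [-0.4, -0.1, -1.3]
grip_width: 0.31
```

```bash
python3 -c "
from h import *
goto(617,205,37,96)
a=manip.camera('wrist');cv2.imwrite('pics/w12.png',a)"
```

```text
clk 42.7 pos [617.2 205.6  38.2] turn [0.12 0.03 0.36] shift after turn [ 0.2 -0.6  1.2] now-axes [ 0.2 -0.6  1.2] grip 26.5 F [-0.4 -0.1 -1.3] q7 1.42
```

View pics/w12.png

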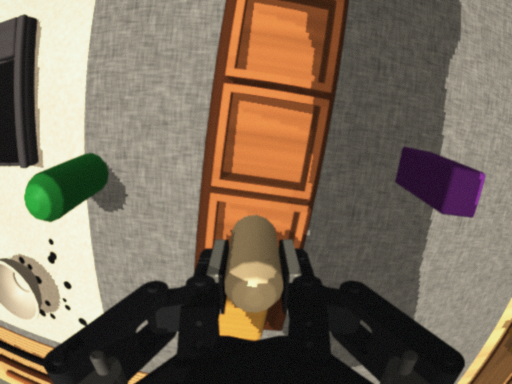

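The grip width reads 26.5 mm against the nominal 28 mm. I'll lift a little first and check that it holds.

>>> step_arm([
  [0,0,-4,0,0,0],
  [0,0,-6,0,0,0],
  [0,0,0,0,0,0],
], force=40)

```text
clock: 43.12
position: [0.6174, 0.2056, 0.0492]
ee_rot: [-0.055, 0.998, 0.001, 0.0]
ft_force: [0.0, 0.9, -0.9]
grip_width: 0.313
```

```bash
python3 -c "
from h import *
goto(617,205,37,96)
a=manip.camera('wrist');cv2.imwrite('pics/w13.png',cv2.resize(a[190:350,180:330],None,fx=3.5,fy=3.5))"
```

```text
clk 43.12 pos [617.4 205.6  49.2] turn [0.13 0.05 0.35] shift after turn [ 0.4 -0.5 12.2] now-axes [ 0.4 -0.6 12.2] grip 26.7 F [ 0.   0.9 -0.9] q7 1.41
```

View pics/w13.png

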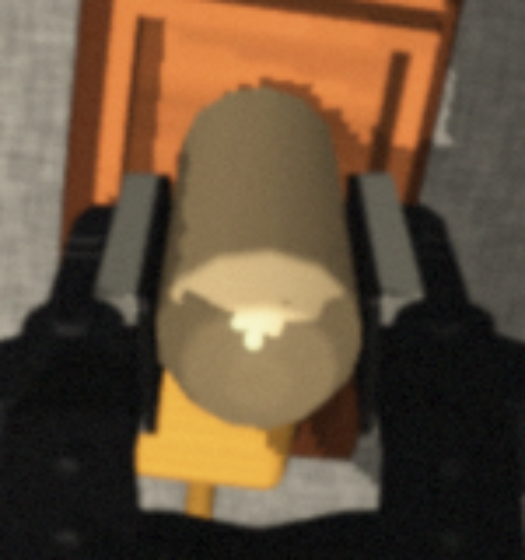

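It holds upright, so I'll carry it to pocket 4.

>>> step_arm([
  [0,0,-12,0,0,0],
  [0,0,-18,0,0,0],
  [0,0,-20,0,0,0],
  [0,0,-20,0,0,0],
  [0,0,-18,0,0,-1.5],
  [0,0,-5,0,0,-1.5],
  [0,0,0,0,0,0],
])

```text
clock: 44.05
position: [0.6179, 0.2054, 0.1506]
ee_rot: [-0.083, 0.997, 0.002, 0.002]
ft_force: [0.5, -0.3, -1.8]
grip_width: 0.315
```

```bash
python3 -c "
from h import *
goto(613.7,-198.6,130,99)"
```

```text
clk 44.05 pos [617.9 205.4 150.6] turn [0.17 0.22 0.57] shift after turn [  67.3 -398.4   20.6] now-axes [  71.4 -397.7   19.1] grip 26.9 F [ 0.5 -0.3 -1.8] q7 1.44
```

>>> step_arm([
  [2,-12,0,0,0.2,0.5],
  [3.5,-24,0,0,0,0],
  [3.5,-24,0,0,0,0],
  [3.5,-24,0,0,0,0],
  [3.5,-24,0,0,0,0],
  [3.5,-24,0,0,0,0],
  [3.5,-24,0,0,0,0],
  [3.5,-24,0,0,0,0],
  [3.5,-24,0,0,0,0],
  [3.5,-24,0,0,0,0],
  [3.5,-24,0,0,0,0],
  [3.5,-24,0,0,0,0],
  [3.5,-24,0,0,0,0],
  [3.5,-24,0,0,0,0],
  [3.5,-24,0,0,0,0],
  [2,-16,0,0,0,0],
  [1,-9,0,0,0,0],
  [0,0,0,0,0,0],
  [0,0,0,0,0,0],
])

```text
clock: 46.42
position: [0.6051, -0.2175, 0.1422]
ee_rot: [-0.065, 0.998, -0.003, -0.009]
ft_force: [0.9, 0.0, -0.9]
grip_width: 0.312
```

```bash
python3 -c "
from h import *
goto(613.7,-198.6,90,99)"
```

```text
clk 46.42 pos [ 605.1 -217.5  142.2] turn [-0.23 -1.06 -1.57] shift after turn [-11.5  17.3  52.2] now-axes [-12.   17.9  51.9] grip 26.6 F [ 0.9  0.  -0.9] q7 2.12
```

>>> step_arm([
  [-5.5,8,0,-0.2,-1,-1.5],
  [-5.5,8,0,0,0,0],
  [0,0,0,0,0,0],
  [0,0,15,0,0,0],
  [0,0,15,0,0,0],
  [0,0,15,0,0,0],
  [0,0,0,0,0,0],
])

```text
clock: 47.3
position: [0.6141, -0.1957, 0.0923]
ee_rot: [-0.081, 0.997, 0.001, -0.001]
ft_force: [-0.4, 0.6, -0.5]
grip_width: 0.308
```

```bash
python3 -c "
from h import *
goto(613.7,-198.6,38.2,99)
I=manip.camera_info('wrist');np.save('wi6.npy',I,allow_pickle=True)
cv2.imwrite('pics/w14.png',manip.camera('wrist'))"
```

```text
clk 47.3 pos [ 614.1 -195.7   92.3] turn [ 0.09 -0.1   0.25] shift after turn [ 0.8 -2.8 54.1] now-axes [ 0.7 -2.8 54.1] grip 26.3 F [-0.4  0.6 -0.5] q7 2.13
```

View pics/w14.png

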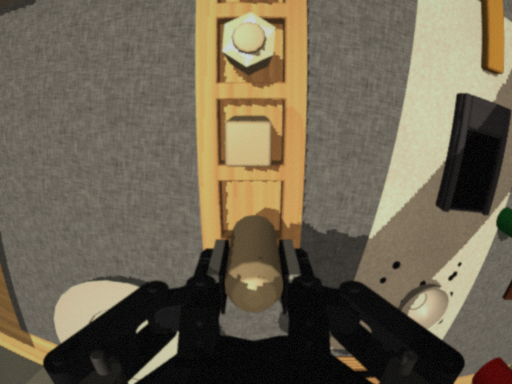

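>>> step_arm([
  [0.6,-2.8,0,0,0,0.3],
  [0,0,0,0,0,0],
  [0,0,12,0,0,0],
  [0,0,12,0,0,0],
  [0,0,12,0,0,0],
  [0,0,8,0,0,0],
  [0,0,3,0,0,0],
  [0,0,0,0,0,0],
  [0,0,2,0,0,0],
  [0,0,1,0,0,0],
  [0,0,0,0,0,0],
])

```text
clock: 48.72
position: [0.6153, -0.1995, 0.0411]
ee_rot: [-0.078, 0.997, 0.0, 0.001]
ft_force: [-0.5, 0.2, -0.3]
grip_width: 0.312
```

```bash
python3 -c "
from h import *
goto(613.7,-198.6,38.2,99)"
```

```text
clk 48.73 pos [ 615.3 -199.5   41.1] turn [ 0.    0.1  -0.08] shift after turn [1.5 1.1 2.9] now-axes [1.5 1.1 2.9] grip 26.7 F [-0.5  0.2 -0.3] q7 2.15
```

>>> step_arm([
  [1,0.5,2,0,0,0],
  [0,0,1,0,0,0],
  [0,0,0.5,0,0,0],
  [0,0,0,0,0,0],
])

```text
clock: 49.22
position: [0.6145, -0.1993, 0.0393]
ee_rot: [-0.078, 0.997, 0.0, 0.002]
ft_force: [-0.1, -0.2, -0.6]
grip_width: 0.313
```

>>> step_arm([
  [0,0,1,0,0,0],
  [0,0,0.5,0,0,0],
  [0,0,0,0,0,0],
])

```text
clock: 49.6
position: [0.6147, -0.1993, 0.0393]
ee_rot: [-0.078, 0.997, 0.0, 0.002]
ft_force: [-0.9, 0.1, 0.0]
grip_width: 0.312
```

>>> step_arm([
  [0,0,0,0,0,0],
  [0,0,0,0,0,0],
  [0,0,0,0,0,0],
  [0,0,0,0,0,0],
], jaw=60)

```text
clock: 50.1
position: [0.615, -0.1993, 0.0388]
ee_rot: [-0.078, 0.997, 0.0, 0.002]
ft_force: [0.3, -0.5, 0.2]
grip_width: 0.703
```

```bash
python3 -c "
from h import *
goto(613.7,-198.6,38.2,99)
cv2.imwrite('pics/w15.png',manip.camera('wrist'))"
```

```text
clk 50.1 pos [ 615.  -199.3   38.8] turn [ 0.01  0.23 -0.09] shift after turn [1.1 0.9 0.6] now-axes [1.1 0.9 0.6] grip 60.0 F [ 0.3 -0.5  0.2] q7 2.15
```

View pics/w15.png

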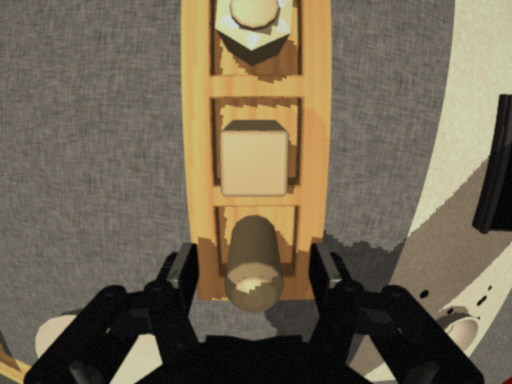

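All four are placed. I'll retreat and check with the fixed cameras.

>>> step_arm([
  [0,0,-8,0,0,0],
  [0,0,-15,0,0,0],
  [0,0,-22,0,0,0],
  [0,0,-22,0,0,0],
  [0,0,-22,0,0,0],
  [0,0,-22,0,0,0],
  [0,15,0,0,0,0],
  [0,24,0,0,0,0],
  [0,24,0,0,0,0],
  [0,24,0,0,0,0],
  [0,24,0,0,0,0],
  [0,24,0,0,0,0],
  [0,24,0,0,0,0],
  [0,24,0,0,0,0],
  [0,10,0,0,0,0],
  [0,0,0,0,0,0],
  [0,0,0,0,0,0],
])

```text
clock: 52.28
position: [0.5803, 0.0036, 0.1577]
ee_rot: [-0.08, 0.997, 0.001, 0.003]
ft_force: [0.7, -0.9, -0.2]
grip_width: 0.702
```

```bash
python3 -c "
from h import *
goto(613.7,-198.6,38.2,99)
a=manip.camera('top');b=manip.camera('side')
np.save('t.npy',a)
cv2.imwrite('pics/tf.png',cv2.resize(a[110:290,335:455],None,fx=3.3,fy=3.3,interpolation=2))
cv2.imwrite('pics/sf.png',cv2.resize(b[190:350,240:400],None,fx=3.6,fy=3.6,interpolation=2))"
```

```text
clk 52.27 pos [580.3   3.6 157.7] turn [0.05 0.31 0.13] shift after turn [  -1.4 -205.   119.5] now-axes [  -0.3 -205.1  119.3] grip 60.0 F [ 0.7 -0.9 -0.2] q7 1.74
```

View pics/tf.png

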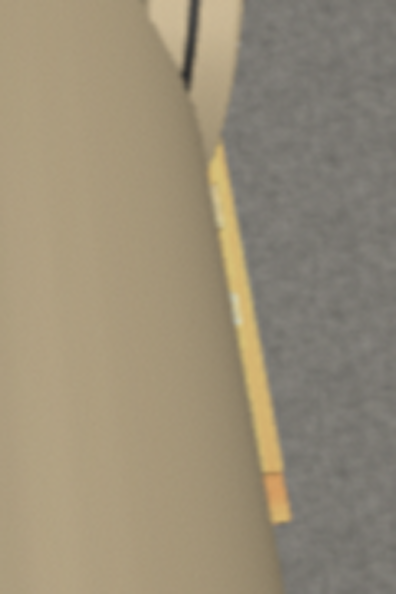

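View pics/sf.png

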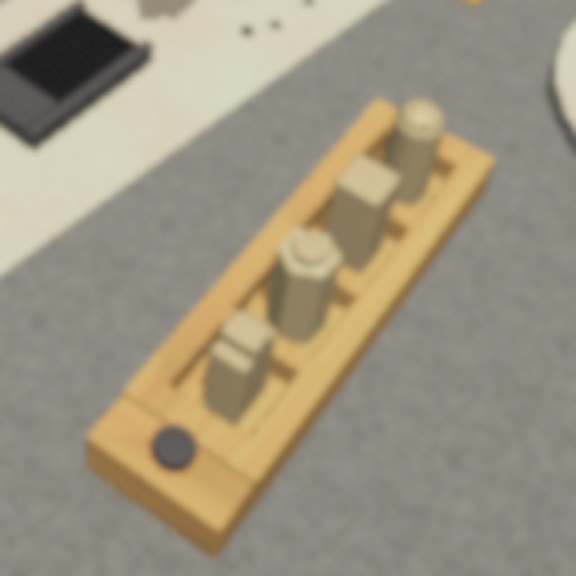

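The side view shows all four upright in order from the stud. The arm is blocking the top view, so I'll move it aside for a measurement.

>>> step_arm([
  [0,15,-4,0,0,0],
  [0,24,-4,0,0,0],
  [0,24,-4,0,0,0],
  [0,24,-4,0,0,0],
  [0,24,-4,0,0,0],
  [0,24,-4,0,0,0],
  [0,24,-4,0,0,0],
  [0,15,0,0,0,0],
  [0,0,0,0,0,0],
  [0,0,0,0,0,0],
])

```text
clock: 53.62
position: [0.5514, 0.1835, 0.1885]
ee_rot: [-0.078, 0.997, 0.001, 0.003]
ft_force: [-0.3, -0.6, 0.2]
grip_width: 0.705
```

```bash
python3 -c "
from h import *
a=manip.camera('top')
cv2.imwrite('pics/tf2.png',cv2.resize(a[110:290,335:455],None,fx=3.3,fy=3.3,interpolation=2))"
```

```text
(no output)
```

View pics/tf2.png

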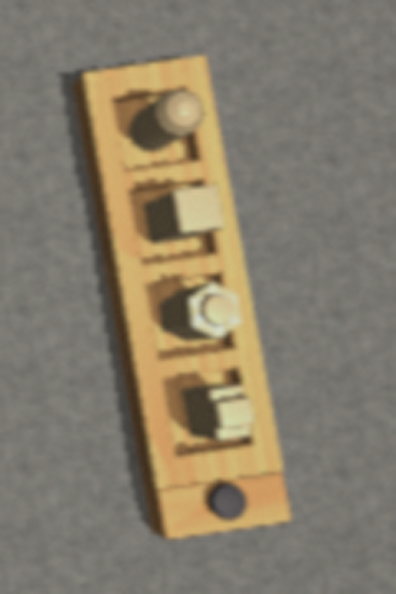

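```bash
python3 - <<'E'
from h import *
I=manip.camera_info("top")
f=lambda p:(np.array(p)+.5)/3.3-.5+[335,110]
o=np.array([528.1,-212.2]);u=np.array([.9877,.1564]);v=np.array([-.1564,.9877])
for k,p,z in [("oblong",(235,413),.071),("hex",(219,308),.075),("square",(199,211),.073),("round",(180,113),.071)]:
    d=onz(I,f(p),z)[0,:2]*1e3-o; print(k,"rack x,y",(d@u).round(1),(d@v).round(1))
print(manip.hand_in())
E
```

```text
oblong rack x,y -87.1 -1.7
hex rack x,y -27.2 -1.9
square rack x,y 29.3 -1.3
round rack x,y 87.6 -1.3
the job is handed in; nothing more can be done
None
```

I moved all four seals into the rack, in order from the stud: oblong, hex, square, round. That is the order they stood in from the paste jar. I handed the job in with about 54 s on the clock; no verdict is reported.

| Seal | Pocket centre, rack x (mm) | Measured rack x (mm) | Measured rack y (mm) |
|---|---|---|---|
| oblong | -87 | -87.1 | -1.7 |
| hex | -29 | -27.2 | -1.9 |
| square | 29 | 29.3 | -1.3 |
| round | 87 | 87.6 | -1.3 |

- **Position:** these come from the last top picture. All are within about 2 mm of the pocket centres, against the 15 mm allowed.
- **Standing and released:** the last side picture shows all four upright in their pockets. The gripper was open and clear of the rack. I judged upright by eye and did not measure tilt or foot height.
- **Disagreements:**
  - The top and wrist cameras differed by about 2 mm on the rack.
  - The round seal read 26.5 mm in the grip instead of 28 mm, but it held firmly on a short test lift.
  - The hand was up to 1.1 mm higher at each release than at the grasp, so a seal may have settled by up to about 1 mm.

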